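# Roll the teal pastel to its swatch

## Task

Two jumbo pastel sticks lie on two swatch cards on the art table. Push the teal stick from the side so that it rolls across its card and comes to rest on the teal swatch band, lying along the band and roughly centred on it; do not pick the soft stick up and do not let it run on past the band. Leave the orange stick where it lies.

Things in the scene. Friction and masses are not known exactly. Their poses are not given: they have to be found in the camera images.
- teal_stick_center (a point): Centre of the loose teal pastel stick: a rod 32 mm in diameter, 90 mm long, about 100 g, white wrapper, lying on the card with the teal band (centre 16 mm above the card). Its x axis runs along the rod; y and z turn as it rolls. Starts 110 to 150 mm short of the band, nearly parallel. Slippery: pushed by an upright finger it rolls; let go at 50 mm/s it coasts 6 mm, at 100 mm/s 25 mm.
- teal_card_band (a point): Centre of the teal swatch band, on the top of a white card fixed to the table, 210 mm (x) by 150 mm (y), 3 mm thick. The band is flat colour, 30 mm wide (x), 140 mm long (y), centred 65 mm from the card's middle towards +x. Its x axis points across the band, the way the stick must roll (roughly away from the robot); y runs along the band; z is up, 3 mm over the table.
- orange_stick_center (a point): Centre of the other pastel stick, the same in size, orange, lying on a like card with an orange band, to the left or right of the teal one. To be left alone. Its own x axis runs along the rod.
Mind the look-alikes: they are no part of the job. What is meant by the part that bears teal_stick_center is not blue or pink, and is the smaller of those in its own colour.

How it is judged:
On the way:
1. the teal stick rolls: it has turned at least 70 degrees about its length from how it lay (angle between teal_stick_center's own z axis and vertical above 1.22 rad), for 0.05 s.
At the end, for the whole second after the job is handed in: The teal stick lies at rest on its card with its centre over the teal band (within 15 mm of the band's middle line and 30 mm of its centre along it), along the band within 11 degrees, having rolled there; the orange stick is within 20 mm of where it lay (x of teal_stick_center in the frame of teal_card_band between -0.015 and 0.015 m and y of teal_stick_center in the frame of teal_card_band between -0.03 and 0.03 m and z of teal_stick_center in the frame of teal_card_band below 0.02 m and angle between the x axis of teal_stick_center and the y axis of teal_card_band, either way round below 0.2 rad and linear speed of teal_stick below 0.01 m/s and distance of orange_stick_center from where it was at the start of the episode below 0.02 m); the robot touches nothing.
It fails at once if the teal stick runs past the band (its centre more than 30 mm beyond the band's middle line) (x of teal_stick_center in the frame of teal_card_band above 0.03 m).
It fails at once if the teal stick is lifted more than 12 mm off its card (z of teal_stick_center in the frame of teal_card_band above 0.028 m).
It fails at once if the orange stick is moved more than 20 mm (distance of orange_stick_center from where it was at the start of the episode above 0.02 m).
It also fails if it takes over 35 s, if anything falls off the work surface, if the arm or the gripper's body presses on something with over 40 N, if the wrist force passes 120 N, or if a joint passes its speed limit or range.

## Robot

A 6-joint arm with a two-finger parallel gripper is mounted at the origin on the work surface. World frame = base frame: x ahead of the robot, y to its left, z up, the work surface at z = 0. Lengths are in m, angles in rad, forces in N, time in s.
With the tool pointing down it reaches from about 0.35 to 0.775 m from the base axis. Payload 5.5 kg.
Tool frame: the origin (TCP) lies between the finger pads; the fingertips stand 22 mm ahead of it and the grasp point (between the pads) lies 3 mm ahead of it; z points along the fingers, y is the line along which they close (so a half turn about z gives the same grasp; the last joint's range is limited). The gripper opens to 85 mm and grips with 20 to 120 N. Pads are 22 mm wide; open, the fingers measure 114 mm over their backs; the gripper's body (76 mm by 85 mm) begins 54 mm behind the grasp point. The pads swing forward as they close: fully open they stand 13 mm farther back than shut.
Start: joints at [1.117, 0.313, 0.046, 1.304, 0, 1.431], TCP at [0.178, 0.547, 0.253] pointing down, gripper open.
Joint ranges: [-2.76, 2.76], [-0.86, 1.69], [-1.03, 1.26], [-2.2, 2.34], [-1.47, 1.5], [-3.14, 3.14]. Speed limits (rad/s): [2.57, 2.57, 3.14, 3.14, 3.14, 3.14].

## Interface

Orientations are given as a unit quaternion [x, y, z, w].
In Python, from cell import bot, readout, optics, ticket gives the robot as it stands. Calls block until the motion is done:
- bot.goto(position, orientation): joint-space move of the TCP to a pose.
- bot.move_l(position, v=0.15, frame=None, until_force=None): straight line of the TCP; frame=None keeps the orientation; v is the mean speed in m/s. With until_force (N) it stops when the force on the tool has changed by that much, and returns True; else False.
- bot.move_j(angles): joint-space move.
- bot.open_jaws() and bot.close(strength=None): open the fingers fully, or close them until they stop; strength is the grip in N (None keeps the last).
- bot.pause(seconds).
- bot.solve_ik(position, orientation): joint angles nearest the present ones, or None.
- readout.observe(): the state.
- optics.capture(name): name is "scene" or "side" or "wrist"; returns the picture (384x512x3 uint8, red, green, blue); there is no depth.
- optics.get_calibration(name): a dict with "fovy" (degrees; the focal length in pixels is half the picture's height over the tangent of half this angle, whatever the lens; pixels are square), "cx", "cy" (the principal point, pixels), "origin" and "attitude" of the camera in the world. Camera axes: x right, y down, z forward; pixel columns grow to the right and rows downward; lengths in m; the calibration is good to about 2 mm. A picture is of the moment at which its call begins: read the wrist's pose just before it. get_calibration takes no time and is no camera call; for the wrist camera it gives the pose at the moment of the call.
A pose or a line that the arm cannot do raises bot.PlanningError and nothing moves.
- ticket.close_job(): hands the job in; it is judged then, once.
The state is a dict: "time_s": time; "qpos": joint angles; "joint_vel": joint speeds; "joint_efforts": joint torques, N m; "eef_pos": TCP position; "orientation": TCP orientation; "wrist_force": force on the tool from outside, world axes, zero at the start; "torque": the same for the moment, N m; "finger_gap": opening from 0.0 (shut) to 1.0 (fully open); "grip_force": force on a finger pad.
Only numpy, scipy, OpenCV 4.12 (cv2) and the standard library are available. Lean on these libraries where they do the work, as an engineer would, in place of code of your own. Each camera call takes 0.05 s, during which the arm holds its last target. There are 200 camera calls.

## Working session

There is one attempt and no reset: what is moved stays moved. The work goes in short steps, each a Python script; the robot and the scene stay as the last script left them, time stands still between calls to the robot, and variables do not carry over. Pictures are saved under pics/ and viewed, at most 10 in all, crops included, and the job is handed in when it is done.

```bash
mkdir -p pics; ls; python3 - <<'E'
from cell import bot, readout, optics
import cv2
for n in ("scene","side"):
    im=optics.capture(n); cv2.imwrite(f"pics/{n}0.png",im[:,:,::-1]); print(n,optics.get_calibration(n))
s=readout.observe(); print(s["time_s"],s["eef_pos"],s["orientation"])
E
```

```text
pics
scene {'fovy': 57.918358300294656, 'cx': 255.86650967315515, 'cy': 189.7880297897626, 'origin': array([0.97376516, 0.303752  , 0.63954857]), 'attitude': array([ 0.44362366,  0.8191344 , -0.31469154, -0.18217057])}
side {'fovy': 57.08205458939161, 'cx': 251.16068635410588, 'cy': 187.7564853049591, 'origin': array([ 0.47328565, -0.52286581,  0.45356847]), 'attitude': array([ 0.88620572,  0.00181387,  0.00649791, -0.46324282])}
0.1 [0.17732434 0.54653266 0.25248598] [ 1.56262160e-01  9.87715261e-01 -8.06101482e-04 -2.26812754e-04]
```

View pics/scene0.png

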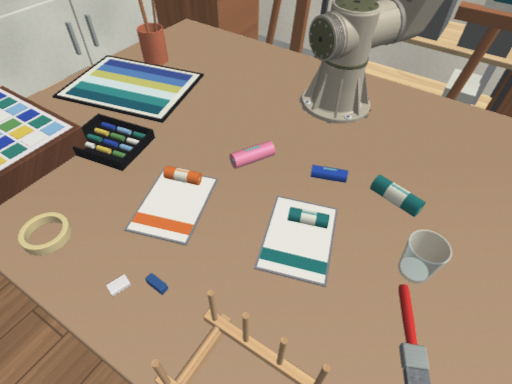

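View pics/side0.png

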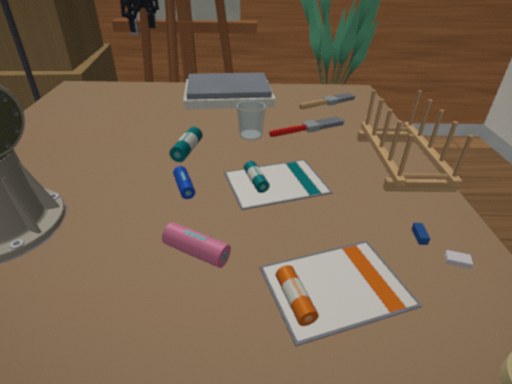

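Candidates in the scene view are the small teal stick on the card (308,217), a bigger teal stick on bare table (397,195), blue (329,173), pink (252,154) and orange (183,175). I choose (308,217), the smaller teal one, which lies on the card with the teal band (293,262). Next I measure it and make a close crop.

```bash
cat > h.py <<'E'
import numpy as np, cv2
from scipy.spatial.transform import Rotation as R
def cast(c,uv,z,shape=(384,512)):
    f=shape[0]/2/np.tan(np.radians(c["fovy"])/2)
    uv=np.atleast_2d(uv).astype(float)
    d=np.c_[(uv[:,0]-c["cx"])/f,(uv[:,1]-c["cy"])/f,np.ones(len(uv))]
    d=R.from_quat(c["attitude"]).apply(d); o=np.array(c["origin"])
    return o+d*((z-o[2])/d[:,2])[:,None]
def teal(im):
    h=cv2.cvtColor(im,cv2.COLOR_RGB2HSV)
    return cv2.inRange(h,(80,90,40),(100,255,255))
def blobs(m,amin=40):
    n,l,s,c=cv2.connectedComponentsWithStats(m)
    return [(i,s[i,4],c[i].round(1),l) for i in range(1,n) if s[i,4]>=amin]
def ang(p,q):
    d=q-p; return np.degrees(np.arctan2(d[1],d[0]))
E
python3 - <<'E'
from h import *
from cell import optics
for n in ("scene","side"):
    im=optics.capture(n); c=optics.get_calibration(n)
    for i,a,ce,l in blobs(teal(im)):
        pts=np.argwhere(l==i)[:,::-1]
        P=cast(c,pts,0.003)[:,:2]; r=cv2.minAreaRect(P.astype(np.float32)*1000)
        print(n,a,ce,cast(c,ce,.003)[0,:2].round(3),cast(c,ce,.019)[0,:2].round(3),np.round(r[0]),np.round(r[1]),round(r[2],1))
    if n=="scene": cv2.imwrite("pics/crop.png",cv2.resize(im[180:300,240:440],None,fx=4,fy=4,interpolation=cv2.INTER_CUBIC)[:,:,::-1])
E
```

```text
scene 44 [504.9   1. ] [-1.366  0.354] [-1.307  0.353] [-1359.   356.] [42. 87.] 35.9
scene 1428 [118.6  97.1] [ 0.377 -0.597] [ 0.392 -0.575] [ 377. -604.] [ 80. 337.] 14.3
scene 98 [  6.2 102.5] [ 0.597 -0.864] [ 0.606 -0.835] [ 598. -866.] [46. 39.] 0.5
scene 135 [ 39.4 121.5] [ 0.599 -0.69 ] [ 0.609 -0.665] [ 599. -691.] [46. 41.] 1.3
scene 65 [138.5 134.2] [ 0.478 -0.404] [ 0.491 -0.386] [ 479. -405.] [21. 43.] 8.4
scene 87 [ 94.4 137.3] [ 0.558 -0.497] [ 0.569 -0.476] [ 558. -498.] [20. 58.] 9.4
scene 182 [ 13.3 150.5] [ 0.719 -0.632] [ 0.725 -0.609] [ 718. -632.] [42. 47.] 89.4
scene 243 [380.3 184.5] [0.282 0.252] [0.299 0.253] [282. 252.] [39. 63.] 84.0
scene 317 [412.1 204.3] [0.304 0.339] [0.32  0.338] [303. 339.] [42. 62.] 82.8
scene 143 [294.5 214.3] [0.489 0.115] [0.502 0.12 ] [489. 115.] [37. 27.] 19.2
scene 151 [321.9 220. ] [0.469 0.176] [0.482 0.18 ] [469. 176.] [38. 27.] 18.7
scene 743 [293.6 260.5] [0.6   0.173] [0.609 0.176] [600. 171.] [ 27. 138.] 17.2
side 88 [195.1 131.7] [0.32  0.406] [0.326 0.373] [320. 399.] [35. 83.] 29.3
side 290 [179.9 150.5] [0.295 0.293] [0.301 0.264] [295. 298.] [109.  48.] 84.3
side 62 [248.9 164.7] [0.476 0.225] [0.476 0.198] [474. 224.] [41. 24.] 47.2
side 355 [303.1 178.4] [0.602 0.166] [0.598 0.141] [601. 171.] [ 25. 140.] 17.3
side 185 [260.2 182.8] [0.502 0.146] [0.501 0.122] [501. 148.] [30. 70.] 13.6
```

View pics/crop.png

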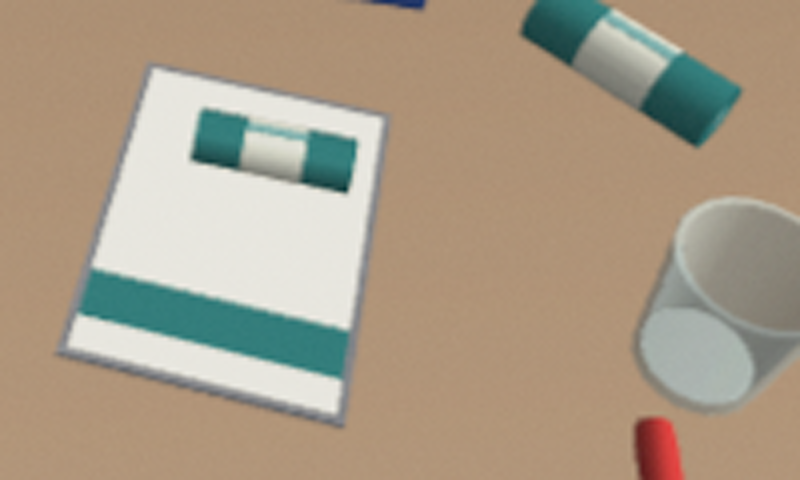

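The crop confirms it: the small teal stick sits on the card at about crop (273,150), parallel to the band at (215,322), and the larger teal stick is off the card. Next I close the fingers up high, hover behind the stick, and take one wrist measurement.

```bash
cat >> h.py <<'E'
TH=np.radians(17.25); B=np.array([.6005,.171])
ex=np.array([np.cos(TH),np.sin(TH)]); ey=np.array([-ex[1],ex[0]])
def W(x,y,z): return np.r_[B+x*ex+y*ey,z]
def Q(th=TH):
    c,s=np.cos(th),np.sin(th); return R.from_matrix(np.array([[-c,-s,0],[-s,c,0],[0,0,-1]]).T).as_quat()
def inband(p): d=np.asarray(p)[:2]-B; return np.array([d@ex,d@ey])*1000
def report(im,c,amin=40):
    for i,a,ce,l in blobs(teal(im),amin):
        p=cast(c,ce,.019)[0]; b=inband(p)
        if max(abs(b))<200:
            r=cv2.minAreaRect(cast(c,np.argwhere(l==i)[:,::-1],.003)[:,:2].astype(np.float32)*1000)
            print(a,ce,"z19",b.round(1),"z3",inband(cast(c,ce,.003)[0]).round(1),"rect",inband(np.array(r[0])/1000).round(1),np.round(r[1],1),round(r[2],1))
E
python3 - <<'E'
from h import *
from cell import bot,readout,optics
bot.close(20)
bot.goto(W(-.155,.012,.25),Q())
c=optics.get_calibration("wrist"); im=optics.capture("wrist")
cv2.imwrite("pics/w.png",im[:,:,::-1]); print(c); report(im,c,150)
s=readout.observe(); print(s["time_s"],s["eef_pos"],s["finger_gap"])
E
```

```text
{'fovy': 71.81392975502759, 'cx': 254.96257333804272, 'cy': 190.75603857236587, 'origin': array([0.37407924, 0.11226422, 0.37119557]), 'attitude': array([0.58512408, 0.79573527, 0.12632227, 0.09207535])}
841 [253.7 197.3] z19 [-109.6   10. ] z3 [-104.     9.9] rect [-104.8    9.6] [31.3 95.9] 18.7
383 [215.7 258.8] z19 [-10.3 -47.9] z3 [ -0.1 -50.6] rect [  0.8 -50.1] [27.7 41.4] 15.6
2.8083 [0.44884449 0.13714021 0.25002451] 0.0017139846235484063
```

View pics/w.png

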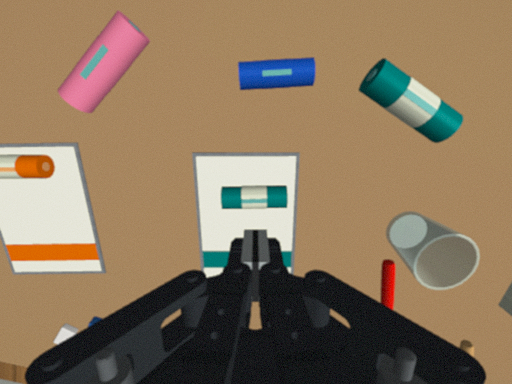

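The wrist view shows the stick at (253,197) in line with the closed fingers, the band at row 259, and the orange stick far to the left. In the band frame the stick is at (-110, 10) mm, about 1.4 degrees off parallel. I'll push slowly, stopping short of the band.

```bash
python3 - <<'E'
from h import *
from cell import bot,readout,optics
f=lambda:(readout.observe()["time_s"],inband(readout.observe()["eef_pos"]).round(1),readout.observe()["eef_pos"][2].round(4))
bot.move_l(W(-.155,.011,.07),v=.15)
print(bot.move_l(W(-.155,.011,.034),v=.04,until_force=4),f())
bot.move_l(W(-.041,.012,.034),v=.03); print(f())
bot.pause(.8)
for n in ("scene","side"):
    im=optics.capture(n); print(n); report(im,optics.get_calibration(n))
    if n=="side": cv2.imwrite("pics/s1.png",cv2.resize(im[100:250,170:370],None,fx=4,fy=4)[:,:,::-1])
E
```

```text
False (5.2083, array([-154.8,   11. ]), np.float64(0.0342))
(9.1583, array([-41.,  12.]), np.float64(0.034))
scene
957 [295.7 257.9] z19 [2.8 5.2] z3 [-7.3  5. ] rect [-14.6   0.3] [ 55.9 138.4] 17.2
side
317 [305. 181.] z19 [-11.8 -38.6] z3 [ -0.2 -17. ] rect [ -1.5 -13.9] [ 32.8 110.1] 15.0
```

View pics/s1.png

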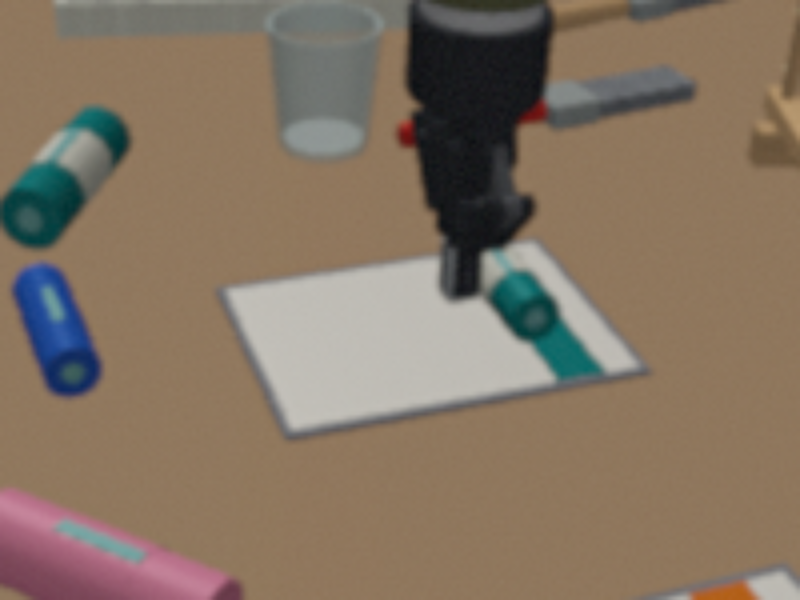

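The side crop shows the stick at the band: its near end is at crop (525,305), it is parallel to the band, and the finger is just behind it. I'll back off, lift clear and measure.

```bash
python3 - <<'E'
from h import *
from cell import bot,readout,optics
bot.move_l(W(-.065,.012,.034),v=.05)
bot.move_l(W(-.09,.012,.20),v=.2)
for n in ("scene","side"):
    im=optics.capture(n); c=optics.get_calibration(n); report(im,c)
    x0,y0,w,h=((250,190,100,100) if n=="scene" else (215,145,130,75))
    cr=im[y0:y0+h,x0:x0+w]
    if n=="scene": a=cv2.resize(cr,(600,600),interpolation=cv2.INTER_CUBIC)
    cv2.imwrite(f"pics/{n}2.png",cv2.resize(cr,None,fx=6,fy=6,interpolation=cv2.INTER_CUBIC)[:,:,::-1])
print(readout.observe()["time_s"])
E
```

```text
958 [295.7 257.9] z19 [2.8 5.2] z3 [-7.3  5. ] rect [-14.6   0.3] [ 55.9 138.4] 17.2
65 [287.1 159. ] z19 [-13.3  62.9] z3 [-1.7 88.3] rect [-4.4 86.8] [50.3 24.3] 52.7
316 [305. 181.] z19 [-11.8 -38.6] z3 [ -0.2 -17. ] rect [ -1.3 -13.9] [ 32.8 110.2] 15.4
11.7833
```

View pics/scene2.png

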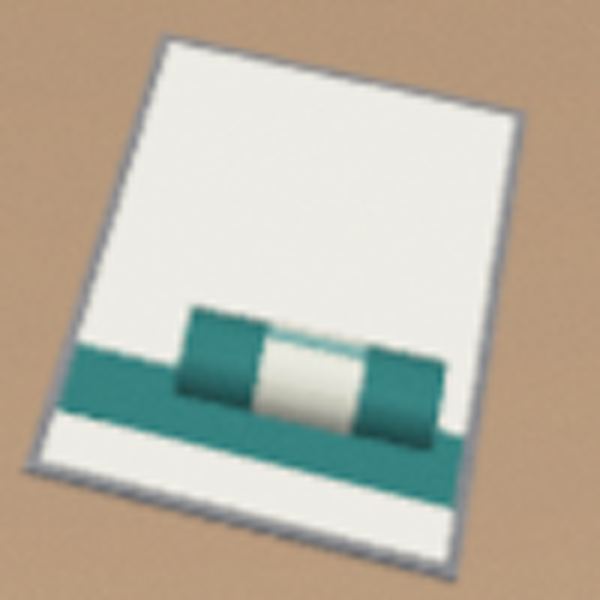

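View pics/side2.png

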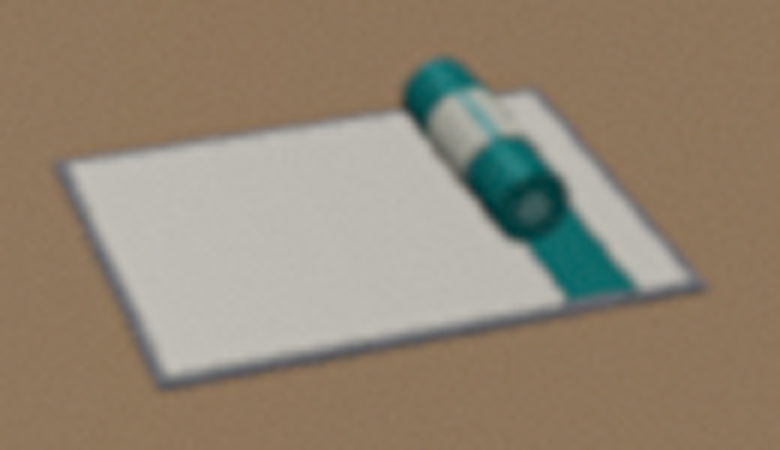

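The scene crop shows the stick's silhouette corners at (190,307), (445,360), (432,448) and (177,395), on the near edge of the band and parallel to it. The side crop shows the near end face centred at (531,203).

```bash
python3 - <<'E'
from h import *
from cell import optics
s=np.array([[190,307],[445,360],[432,448],[177,395],[311,377.5]])/6+[250,190]-.4
for p in cast(optics.get_calibration("scene"),s,.019): print(inband(p).round(1))
print(inband(cast(optics.get_calibration("side"),np.array([531,203])/6+[214.6,144.6],.019)[0]))
E
```

```text
[-30.3 -32.7]
[-33.5  58.4]
[ 2.9 59. ]
[  6.6 -29. ]
[-13.3  14.3]
[-11.52036769 -27.86504179]
```

The stick is at about (-13, 14) mm and it didn't coast, so the finger offset is 28 mm. One more slow push of 13 mm should centre it.

```bash
python3 - <<'E'
from h import *
from cell import bot,readout,optics
bot.move_l(W(-.065,.014,.06),v=.2)
bot.move_l(W(-.065,.014,.034),v=.06)
bot.move_l(W(-.028,.014,.034),v=.018)
bot.pause(.4)
bot.move_l(W(-.05,.014,.034),v=.05)
bot.move_l(W(-.09,.014,.20),v=.2)
out=[]
for n,(x0,y0,w,h) in {"scene":(250,190,100,100),"side":(265,140,75,75)}.items():
    im=optics.capture(n)
    out.append(cv2.resize(im[y0:y0+h,x0:x0+w],(400,400),interpolation=cv2.INTER_CUBIC))
cv2.imwrite("pics/f.png",np.hstack(out)[:,:,::-1])
print(readout.observe()["time_s"])
E
```

```text
17.525
```

View pics/f.png

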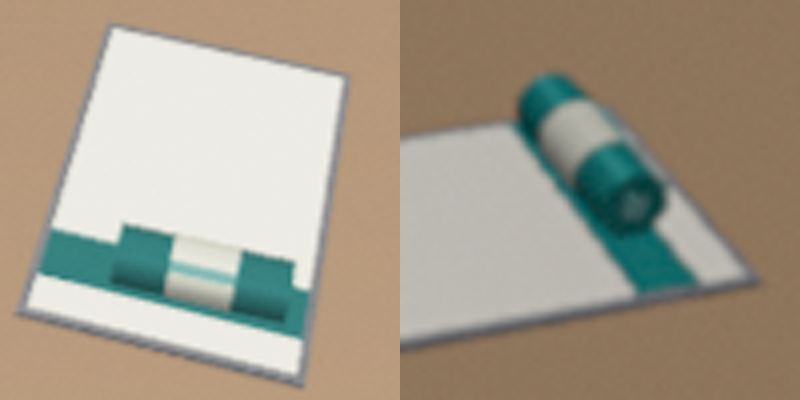

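The picture shows the stick lying on the band: its scene silhouette is centred at crop (203,273), and its side end face is at (637,204). I'll check the numbers and hand in if they are good.

```bash
python3 - <<'E'
from h import *
from cell import optics,ticket
a=inband(cast(optics.get_calibration("scene"),[300.5,257.9],.019)[0]); b=inband(cast(optics.get_calibration("side"),[309,177.8],.019)[0])
print(a,b)
if abs(a[0])<8 and abs(b[0])<9 and abs(a[1])<22: print(ticket.close_job())
E
```

```text
[ 0.06807932 14.79817405] [  2.39472139 -29.21216228]
the job is handed in; nothing more can be done
None
```

The teal stick was rolled onto its band, and I handed the job in at about 17.5 s: the last measurement put it 0–2 mm from the band's middle line and about 15 mm from its centre along it, parallel to the band, with the gripper clear and the orange stick never approached.

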